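# Store a tin and lock the sliding keeper behind it

### The arm

A 7-joint arm with a two-finger parallel gripper is mounted at the origin on the work surface. World frame = base frame: x ahead of the robot, y to its left, z up, the work surface at z = 0. Lengths are in m, angles in rad, forces in N, time in s.
With the tool pointing down it reaches from about 0.4 to 0.85 m from the base axis. Payload 10.4 kg.
Tool frame: the origin (TCP) lies midway between the tips of the shut fingers; the grasp point (between the pads) lies 19 mm behind it (r.grasp_offset is the distance from the TCP to the grasp point, in m); x points along the fingers, y is the direction in which the jaws open and shut, and the axes are right-handed (so a half turn about x gives the same grasp; the last joint's range is limited). The gripper opens to 87 mm and grips with 3 to 60 N. Pads are 19 mm wide; open, the fingers measure 117 mm over their backs; the gripper's body (75 mm by 190 mm) begins 51 mm behind the grasp point.
Start: joints at [1.17, 0.332, -0.065, 1.46, 0.022, 1.35, -0.088], TCP at [0.231, -0.581, 0.223] pointing down, gripper open.
Joint ranges: [-2.6, 2.6], [-0.5, 2.12], [-1.47, 1.34], [0.16, 2.42], [-1.27, 4.41], [0.06, 2.06], [-2.6, 2.6]. Speed limits (rad/s): [2.22, 2.22, 2.79, 2.79, 3.14, 3.14, 3.14].

### API

Orientations are given as a unit quaternion [x, y, z, w].
In Python, from bench import r, vision, close_job gives the robot as it stands. The module is installed in compiled form; this text tells all that it offers.
- The arm moves only by the shell command python3 -m pendant 'ROWS' [OPENING] [FORCE]. ROWS is text: rows parted by semicolons, each of 6 numbers parted by spaces: the shift along the tool's x, y, z in units of 0.25 m (1.0 is 0.25 m), then the turn, a rotation vector about the tool's x, y, z in units of 1.5 rad (1.0 is 1.5 rad). A call has 1 to 8 rows; each row is the pose to reach, as a shift and turn from the pose commanded when the call began, along the tool's axes at that moment; what a row does not reach only later rows make up. A row lasts 1/10 s, in which the tool goes at most 50 mm and 8.59 degrees, less where a joint would pass 70% of its speed; a pose out of reach is approached as far as the arm can. A call with a number of a shift or a turn outside -1 to 1 is refused whole. A call with a gripper value outside its range is refused whole. OPENING is the gripper command: -1 is shut, 1 is fully open, values between are in proportion, set as the call begins (- or left out, the last holds). The fingers move at their own pace and stop on an object; FORCE is the grip in N (left out, the last holds). Time passes only in rows, so rows that repeat a pose let the fingers close. It gives the time, the measured TCP pose, the force and the opening at its end, in the units of the state.
- r.read_state(): the state, without advancing time (a new reading comes with each control period).
- vision.camera(name): name is "side" or "top"; returns (picture, depth): 384x512x3 uint8, blue, green, red; 384x512 float32, m along the optical axis (not along the pixel's ray), 0 where there is no reading.
- vision.get_calibration(name): a dict with "camera_matrix" (3x3 intrinsics, pixels), "rvec" (rotation vector, rad) and "tvec" (3), from world to camera coordinates, as OpenCV has them. Camera axes: x right, y down, z forward; pixel columns grow to the right and rows downward; lengths in m; the calibration is good to about 2 mm. A picture is of the moment at which its call begins. get_calibration takes no time and is no camera call.
- close_job(): hands the job in, once; it reports no verdict.
The state is a dict: "time": time; "joint_positions": joint angles; "joint_vel": joint speeds; "joint_torque": joint torques, N m; "ee_pos": TCP position; "eef_rot": TCP orientation; "ft_force": force on the tool from outside, world axes, zero at the start; "torque": the same for the moment, N m; "width": finger opening in m.
Only numpy, scipy, OpenCV 4.12 (cv2) and the standard library are available. Lean on these libraries where they do the work, as an engineer would, in place of code of your own. Each camera call takes 0.05 s, during which the arm holds its last target. There are 200 camera calls.

### The job

Stand the taller of the two tins upright in the tray, close up against the side of the toolbox that faces the sliding keeper. Then squeeze the keeper's release lever, slide the keeper up to the tin and let it lock in the last notch before it would push the tin. Leave the toolbox and the other things where they are.

Things in the scene. Friction and masses are not known exactly. Their poses are not given: they have to be found in the camera images.
- rack: Fixed aluminium tray 172 mm wide (x), 515 mm long (y), floor 4 mm above the ledge, with a steel notched rail 28 mm wide, 39 mm high standing on it. Origin on the ledge under the rail's centre line; the rail runs along rack y from -225 to +165 mm. Stock stands in the lane on the rack's -x side of the rail, the toolbox at its +y end, the keeper at its -y end.
- lane (a point): Point on the tray's floor on the middle line of the lane, at rack x = -95 mm, y = 0. Axes as the rack's. The lane is bounded by a 12 mm high lip 53 mm to its -x side and by the rail (81 mm to its +x side; the keeper's saddle reaches 8 mm nearer).
- notch0 (a point): Centre of the mouth of the rail's first notch, 39 mm above the ledge. On the -y side of it is one tooth, then a long open slot in which the keeper runs free over about 65 mm. Five more notches follow towards +y, 30 mm apart, each 16 mm wide and 9 mm deep. The keeper's own tooth is 66 mm ahead (+y) of keeper_grip.
- keeper (a joint): Travel in m of the keeper along the rail towards the toolbox (rack +y). Latched in the long slot it is free from 0 to about 0.067. The six notch centres are at 0.095, 0.125, 0.155, 0.185, 0.215, 0.245; the tooth drops in within 3 mm of a centre, and keeps that play when latched. The keeper stays where it is put: with the lever squeezed, about 8 N slides it.
- lever (a joint): Angle in rad of the release lever: 0 at rest (tooth down in a notch or the slot), about 0.18 when the tooth just clears the rail's teeth (also read when it rests on top of one, not latched), 0.27 fully squeezed against its stop. A spring returns it, 2 N at rest to 5 N fully squeezed, measured at its bar.
- keeper_grip (a point): Slides with the keeper: midway between its two level bars, 105 mm above the ledge, axes as the rack's. Bars 14 mm thick, 56 mm long along x, 56 mm over their outer faces: fixed black bar at -y, bare steel lever bar at +y. Pinching them along y brings the lever bar 18.6 mm nearer (37 mm over the faces, at the stop). Below the bars only stems, down to the saddle 52 mm above the ledge.
- keeper_face (a point): Slides with the keeper: point on the flat face of its upright plate that looks to the toolbox (+y), at the middle line of the lane. 33 mm ahead (+y) of keeper_grip. The plate is 6 mm thick, reaches across the lane and up to 75 mm above the ledge. Axes as the rack's.
- toolbox: Grey and black plastic toolbox with a metal latch, 150 mm long (along the rack's y), 95 mm deep, 90 mm high (118 mm over its carrying handle), 1.5 kg, standing on the tray in the lane at its +y end. Origin: centre of its underside; axes parallel to the rack's.
- toolbox_side (a point): Bottom middle of the toolbox's flat side that faces the keeper (the side looks to rack -y). Axes as the toolbox's.
- tin_tall: The taller sealed tin: plain metal cylinder, 60 mm diameter, 110 mm high, about 0.35 kg. Origin: centre of its underside, z up its axis.
- tin_short: The other sealed tin, 66 mm diameter, 65 mm high. Origin: centre of its underside. Stays where it is.
- mallet: Grey plastic mallet lying flat; head 90 x 60 x 55 mm, 200 mm long in all. Origin: under the head's centre; the handle points along its +y. Bystander.
- opener: Stainless tin opener lying flat, about 150 mm long along its y, 22 mm high. Origin: about its middle, on the ledge. Bystander.
- saucer: Terracotta saucer with three steel screws in it, 112 mm diameter, 20 mm high. Origin: centre of its underside. Bystander.
There are look-alikes about, which are no part of the job. What is shaped like the tin_tall but red is not meant.

How it is judged:
On the way, in this order (a step that is already met when the one before it is completed fails the run):
1. the taller tin stands in the lane of the tray against the toolbox, let go (angle between tin_tall's own z axis and vertical below 0.1 rad and height (world z) of tin_tall between 0.001 and 0.009 m and x of tin_tall in the frame of rack between -0.125 and -0.06 m and y of tin_tall in the frame of toolbox_side between -0.045 and -0.02 m and linear speed of tin_tall below 0.02 m/s and contact force between the fingers and tin_tall below 0.1 N), for 0.2 s.
2. the keeper is squeezed free and slid up behind the tin (value of joint lever above 0.15 rad and value of joint keeper above 0.08 m), for 0.05 s.
3. the keeper is latched in a notch behind the tin (angle between tin_tall's own z axis and vertical below 0.1 rad and height (world z) of tin_tall between 0.001 and 0.009 m and x of tin_tall in the frame of rack between -0.125 and -0.06 m and y of tin_tall in the frame of toolbox_side between -0.045 and -0.02 m and linear speed of tin_tall below 0.02 m/s and value of joint keeper above 0.08 m and value of joint lever below 0.05 rad and y of tin_tall in the frame of keeper_face between 0.024 and 0.07 m), for 0.2 s.
At the end, for the whole second after the job is handed in: Tall tin upright and still on the tray floor, within 30 mm of the lane's middle line and 15 mm of the toolbox's side; toolbox within 20 mm of its start; keeper out of the long slot, lever at rest (under 0.05 rad) with its tooth in a notch, under 40 mm between its face and the tin (all of step 3 and distance of toolbox from where it was at the start of the episode below 0.02 m); the robot touches nothing.
It fails at once if the short tin is moved by more than 30 mm (distance of tin_short from where it was at the start of the episode above 0.03 m).
It fails at once if the mallet is moved by more than 30 mm (distance of mallet from where it was at the start of the episode above 0.03 m).
It fails at once if the tin opener is moved by more than 30 mm (distance of opener from where it was at the start of the episode above 0.03 m).
It fails at once if the saucer is moved by more than 30 mm (distance of saucer from where it was at the start of the episode above 0.03 m).
It fails at once if the toolbox is moved by more than 30 mm (distance of toolbox from where it was at the start of the episode above 0.03 m).
It also fails if it takes over 51 s, if anything falls off the work surface, if the arm or the gripper's body presses on something with over 40 N, if the wrist force passes 120 N, or if a joint passes its speed limit or range.

## Working session

There is one attempt and no reset: what is moved stays moved. The work goes in short steps, Python scripts to look and compute and a shell command to move; the robot and the scene stay as the last step left them, time stands still between calls to the robot, and variables do not carry over. Pictures are saved under pics/ and viewed, about 8 in all and at most 12, crops included, and the job is handed in when it is done.

```bash
mkdir -p pics; cat > h.py <<'E'
import numpy as np, cv2
from scipy.spatial.transform import Rotation as R
from bench import r, vision
def cal(n):
    c=vision.get_calibration(n); K=np.array(c["camera_matrix"],float); Rm=cv2.Rodrigues(np.array(c["rvec"],float))[0]; t=np.array(c["tvec"],float).ravel()
    return K,Rm,t
def snap(n,tag):
    p,d=vision.camera(n); cv2.imwrite(f"pics/{tag}.png",p); np.save(f"{tag}.npy",d); return p,d
def cloud(n,d):
    K,Rm,t=cal(n); v,u=np.indices(d.shape); X=np.stack([(u-K[0,2])/K[0,0]*d,(v-K[1,2])/K[1,1]*d,d],-1)
    return (X-t)@Rm
def state():
    s=r.read_state(); print({k:np.round(s[k],4) for k in("time","ee_pos","eef_rot","ft_force","width","joint_positions")}); return s
def delta(pos,rot=None):
    s=r.read_state(); q=R.from_quat(s["eef_rot"]); d=q.inv().apply(np.array(pos)-s["ee_pos"])/.25
    w=(q.inv()*rot).as_rotvec()/1.5 if rot is not None else np.zeros(3)
    print("shift",np.round(d,3),"turn",np.round(w,3))
E
python3 - <<'E'
from h import *
s=state(); print(R.from_quat(s["eef_rot"]).as_matrix().round(3), r.grasp_offset)
a,_=snap("top","top0"); b,_=snap("side","side0")
for n in("top","side"):
    K,Rm,t=cal(n); print(n,(-Rm.T@t).round(3),Rm[2].round(2))
E
```

```text
{'time': np.float64(0.0), 'ee_pos': array([ 0.2304, -0.5806,  0.2217]), 'eef_rot': array([-0.6944, -0.1333,  0.6947, -0.1323]), 'ft_force': array([-0.8221,  0.1695, -0.4259]), 'width': np.float64(0.0866), 'joint_positions': array([ 1.1704,  0.3329, -0.0647,  1.461 ,  0.0216,  1.3499, -0.0885])}
[[-0.001  0.369 -0.929]
 [ 0.001 -0.929 -0.369]
 [-1.    -0.001  0.   ]] 0.0187
top [ 0.522 -0.125  1.048] [ 0.06  0.01 -1.  ]
side [0.472 0.728 0.865] [ 0.1  -0.73 -0.67]
```

View pics/top0.png

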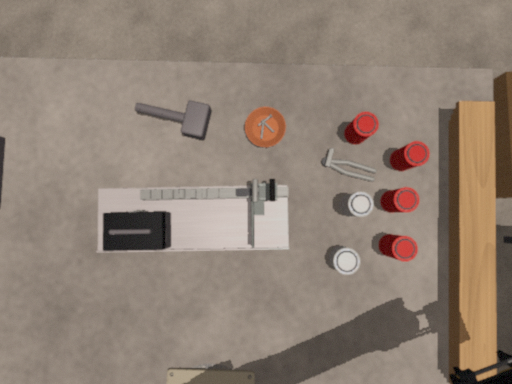

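View pics/side0.png

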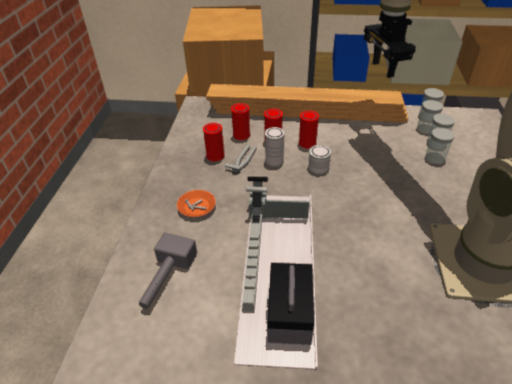

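The top view has +y to the left and +x up. The tray has the toolbox at (135,230) and the keeper at (263,190). The grey tins are at (361,204), which looks like the tall one (275,147 in the side view), and (346,261), the short one. The red tins, opener, saucer and mallet are bystanders.

```bash
cat > m.py <<'E'
from h import *
dt=np.load("top0.npy"); ds=np.load("side0.npy"); P=cloud("top",dt).reshape(-1,3); S=cloud("side",ds).reshape(-1,3)
P=P[dt.ravel()>0]; S=S[ds.ravel()>0]
def W(u,v): return cloud("top",dt)[v,u].round(3)
def circ(c,z0,z1,n):
    for nm,C in(("top",P),("side",S)):
        m=(np.hypot(*(C[:,:2]-c).T)<.05)&(C[:,2]>z0)&(C[:,2]<z1); q=C[m]
        if len(q)>5:
            (x,y),rad=cv2.minEnclosingCircle(q[:,:2].astype(np.float32)); print(n,nm,len(q),round(x,4),round(y,4),"r",round(rad,4),"ztop",np.percentile(q[:,2],[50,95]).round(4))
for n,u,v in(("tall?",361,203),("short?",346,261)):
    w=W(u,v); print(n,w); circ(w[:2],w[2]-.012,w[2]+.02,n)
def box(lo,hi,n):
    for nm,C in(("top",P),("side",S)):
        q=C[((C>lo)&(C<hi)).all(1)]
        if len(q)<8: print(n,nm,len(q)); continue
        rc=cv2.minAreaRect((q[:,:2]*1000).astype(np.float32)); print(n,nm,len(q),"c",np.round(rc[0],1),"size",np.round(rc[1],1),"ang",round(rc[2],2),"z",np.percentile(q[:,2],[5,50,95]).round(4), "lo",np.percentile(q,1,0).round(3),"hi",np.percentile(q,99,0).round(3))
for n,u,v in(("tbx",115,225),("floor",210,220),("plate",259,235),("railtop",200,193),("blackbar",272,189),("steelbar",256,190)): print(n,W(u,v))
t=W(115,225); box([t[0]-.1,t[1]-.25,.08],[t[0]+.1,t[1]+.1,.1],"toolbox")
k=W(264,190); print("k",k)
box([k[0]-.06,k[1]-.08,.088],[k[0]+.06,k[1]+.08,.13],"bars")
box([k[0]-.06,k[1]+.05,.034],[k[0]+.06,k[1]+.45,.048],"rail")
box([k[0]-.2,k[1]-.1,.062],[k[0]-.04,k[1]+.1,.085],"plate")
E
python3 m.py
```

```text
tall? [ 0.563 -0.363  0.108]
tall? top 518 0.5606 -0.3605 r 0.0312 ztop [0.1083 0.1113]
tall? side 246 0.5619 -0.3608 r 0.0334 ztop [0.1095 0.1126]
short? [ 0.418 -0.338  0.065]
short? top 581 0.4165 -0.3378 r 0.0344 ztop [0.0634 0.0665]
short? side 281 0.4162 -0.3375 r 0.0369 ztop [0.0649 0.068 ]
tbx [0.492 0.241 0.091]
floor [0.51  0.016 0.006]
plate [ 0.473 -0.117 -0.002]
railtop [0.581 0.042 0.031]
blackbar [ 0.591 -0.146  0.112]
steelbar [ 0.587 -0.107  0.109]
toolbox top 2149 c [479.  197.7] size [ 98.  150.8] ang 2.75 z [0.0891 0.0923 0.095 ] lo [0.431 0.122 0.082] hi [0.526 0.271 0.096]
toolbox side 2547 c [476.4 196.9] size [ 98.2 152.6] ang 4.67 z [0.0893 0.0934 0.0956] lo [0.428 0.124 0.082] hi [0.523 0.272 0.097]
k [ 0.592 -0.127  0.05 ]
bars top 268 c [ 587.9 -124.2] size [54. 54.] ang 1.61 z [0.1037 0.1083 0.1119] lo [ 0.56  -0.151  0.102] hi [ 0.615 -0.097  0.113]
bars side 271 c [ 587.1 -123.5] size [56.  56.7] ang 5.57 z [0.0907 0.1077 0.1125] lo [ 0.558 -0.15   0.089] hi [ 0.613 -0.095  0.114]
rail top 401 c [578.3  68.8] size [ 23.9 267. ] ang 2.06 z [0.0347 0.0374 0.0406] lo [ 0.563 -0.054  0.034] hi [0.592 0.202 0.045]
rail side 494 c [576.5  70.4] size [ 24.5 262.9] ang 2.71 z [0.0349 0.0383 0.0417] lo [ 0.56  -0.057  0.034] hi [0.591 0.201 0.046]
plate top 95 c [498.8 -98.7] size [105.4   5.1] ang 1.96 z [0.0683 0.0723 0.0751] lo [ 0.446 -0.103  0.068] hi [ 0.551 -0.095  0.076]
plate side 184 c [497.5 -98. ] size [107.5   9.2] ang 3.02 z [0.0631 0.0706 0.0762] lo [ 0.444 -0.103  0.062] hi [ 0.551 -0.093  0.077]
```

```bash
python3 -c "
import cv2
a=cv2.imread('pics/top0.png')[130:290,80:440]; cv2.imwrite('pics/c1.png',cv2.resize(a,None,fx=2.2,fy=2.2,interpolation=cv2.INTER_CUBIC))"
```

```text
(no output)
```

View pics/c1.png

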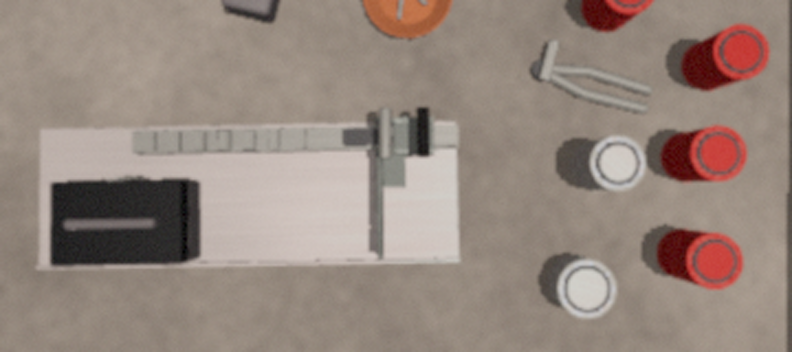

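The crop shows the tin tops at crop (616,163) and (586,290). The notched rail runs along the tray with its notch lines about 24 px apart, and the keeper bars are at crop (385,132) and (424,132). Both views agree within 2 mm, and the heights match the text: tall tin 110 mm at (0.561, -0.361), toolbox side at about (0.481, 0.122), rack yawed about 2.6°. Next I pick up the tall tin with the jaws along rack x.

```bash
cat >> h.py <<'E'
def tool(deg):  # tool x down, tool y at deg from world x
    a=np.radians(deg); y=np.array([np.cos(a),np.sin(a),0]); x=np.array([0,0,-1.]); return R.from_matrix(np.stack([x,y,np.cross(x,y)],1))
E
python3 -c "
from h import *
delta([.561,-.361,.20],tool(2.6))
dt=np.load('top0.npy'); C=cloud('top',dt)
for u,v in((405,199),(404,248)): print(C[v,u].round(3))
q=C[(C[...,2]>.034)&(C[...,2]<.05)&(abs(C[...,0]-.578)<.025)&(C[...,1]>-.05)&(C[...,1]<.21)]
print(np.polyfit(q[:,1],q[:,0],1), q[:,1].max())
p=cv2.imread('pics/top0.png')[175:215,130:290]; cv2.imwrite('pics/c2.png',cv2.resize(p,None,fx=5,fy=5,interpolation=cv2.INTER_CUBIC))
"
```

```text
shift [ 0.088 -0.328 -1.553] turn [-0.826 -0.001  0.001]
[ 0.575 -0.469  0.108]
[ 0.457 -0.467  0.107]
[-0.04474244  0.58174734] 0.2021475668808661
```

View pics/c2.png

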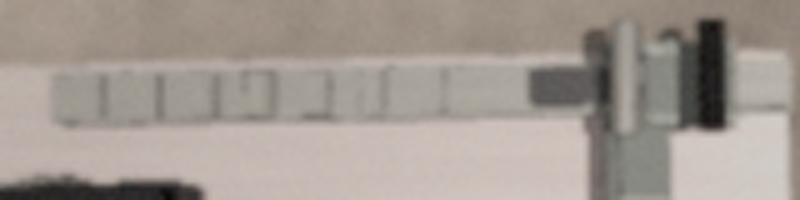

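The crop shows seven notch edges, at x≈102 to 445 and about 57 px (30 mm) apart, with the keeper's front at 530. This puts the last non-pushing notch near joint 0.155. Now I move above the tall tin.

```bash
python3 -m pendant '0.044 -0.164 -0.12 -0.1 0 0; 0.044 -0.164 -0.3 -0.2 0 0; 0.044 -0.164 -0.5 -0.3 0 0; 0.044 -0.164 -0.7 -0.4 0 0;0.044 -0.164 -0.776 -0.5 0 0; 0.044 -0.164 -0.776 -0.6 0 0;0.044 -0.164 -0.776 -0.7 0 0;0.044 -0.164 -0.776 -0.826 0 0' 1 25; python3 -c "
from h import *
delta([.561,-.361,.20],tool(2.6))"
```

```text
time: 0.9
ee_pos: [0.3958, -0.471, 0.211]
eef_rot: [0.497, 0.504, -0.497, 0.503]
ft_force: [-0.2, 1.0, -0.2]
width: 0.087
shift [ 0.044  0.667 -0.431] turn [-0.021 -0.     0.   ]
```

```bash
python3 -m pendant '0.02 0.15 -0.1 -0.02 0 0; 0.044 0.32 -0.2 -0.02 0 0; 0.044 0.47 -0.3 -0.02 0 0; 0.044 0.6 -0.39 -0.02 0 0; 0.044 0.667 -0.431 -0.021 0 0; 0.044 0.667 -0.431 -0.021 0 0' 1 25; python3 -c "
from h import *
delta([.561,-.361,.059],tool(2.6))
C=cloud('top',snap('top','top1')[1])"
```

```text
time: 1.5
ee_pos: [0.564, -0.3593, 0.1998]
eef_rot: [0.49, 0.511, -0.489, 0.51]
ft_force: [-0.5, -0.2, -0.5]
width: 0.0873
shift [ 0.563 -0.013  0.007] turn [-0.001 -0.001 -0.   ]
```

```bash
python3 -c "
from h import *
p,d=snap('side','side1'); c=p[90:190,200:350]; cv2.imwrite('pics/c3.png',cv2.resize(c,None,fx=4,fy=4))"
```

```text
(no output)
```

View pics/c3.png

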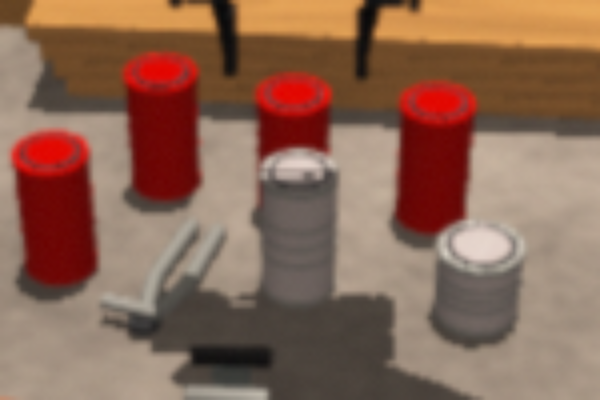

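The fingers, at crop (230,60) and (362,60), straddle the tall grey tin at crop (300,230). Both sides are clear, and the opener is outside the finger's path. I descend and grip.

```bash
python3 -m pendant '0.12 -0.01 0.007 0 0 0; 0.25 -0.012 0.007 0 0 0; 0.38 -0.012 0.007 0 0 0; 0.47 -0.012 0.007 0 0 0; 0.53 -0.012 0.007 0 0 0; 0.563 -0.012 0.007 0 0 0; 0.563 -0.012 0.007 0 0 0' 1 25 && python3 -m pendant '0 0 0 0 0 0;0 0 0 0 0 0;0 0 0 0 0 0;0 0 0 0 0 0;0 0 0 0 0 0;0 0 0 0 0 0' -1 25; python3 -m pendant '-0.1 0 0 0 0 0;-0.25 0 0 0 0 0;-0.4 0 0 0 0 0;-0.5 0 0 0 0 0;-0.6 0 0 0 0 0;-0.6 0 0 0 0 0'; python3 -c "
from h import *
delta([.483,.0884,.2],tool(2.6))"
```

```text
time: 2.3
ee_pos: [0.558, -0.3649, 0.0593]
eef_rot: [0.49, 0.51, -0.491, 0.509]
ft_force: [-0.4, 0.9, -0.4]
width: 0.087
time: 2.9
ee_pos: [0.5592, -0.3643, 0.0603]
eef_rot: [0.49, 0.509, -0.49, 0.51]
ft_force: [0.6, -0.2, 2.9]
width: 0.0596
time: 3.5
ee_pos: [0.5601, -0.3647, 0.213]
eef_rot: [0.491, 0.508, -0.49, 0.511]
ft_force: [0.9, 0.7, -3.9]
width: 0.0596
shift [ 0.046 -0.238 -1.823] turn [-0.005  0.002 -0.003]
```

The tin is held: width 59.6 mm and about 4 N of weight. Next I carry it over to the lane.

```bash
python3 -m pendant '0 -0.02 -0.1 0 0 0;0 -0.05 -0.25 0 0 0;0 -0.08 -0.43 0 0 0;0 -0.1 -0.61 0 0 0;0 -0.12 -0.79 0 0 0;0 -0.12 -0.93 0 0 0;0 -0.12 -0.98 0 0 0;0 -0.12 -1 0 0 0' && python3 -m pendant '0 -0.02 -0.1 0 0 0;0 -0.05 -0.25 0 0 0;0 -0.08 -0.42 0 0 0;0 -0.1 -0.58 0 0 0;0 -0.12 -0.68 0 0 0;0 -0.12 -0.72 0 0 0;0 -0.12 -0.72 0 0 0'; python3 - <<'E'
from h import *
delta([.483,.0884,.2],tool(2.6))
p,d=snap('side','side2'); C=cloud('side',d); e=r.read_state()["ee_pos"]
q=C[(d>0)&(C[...,2]>e[2]-.058)&(C[...,2]<e[2]-.012)&(np.hypot(C[...,0]-e[0],C[...,1]-e[1])<.05)]
print(len(q),q.min(0).round(4),q.max(0).round(4))
from scipy.optimize import least_squares
s=least_squares(lambda c:np.hypot(q[:,0]-c[0],q[:,1]-c[1])-.03,e[:2],loss="soft_l1",f_scale=.002); print("tin c",s.x.round(4),"tcp",e.round(4))
cv2.imwrite('pics/c4.png',cv2.resize(p[150:370,180:360],None,fx=2.7,fy=2.7))
E
```

```text
time: 4.3
ee_pos: [0.5186, -0.114, 0.2084]
eef_rot: [0.489, 0.511, -0.49, 0.51]
ft_force: [0.3, -0.9, -3.7]
width: 0.0596
time: 5.0
ee_pos: [0.4824, 0.0631, 0.2092]
eef_rot: [0.49, 0.51, -0.49, 0.51]
ft_force: [0.3, -0.5, -3.8]
width: 0.0597
shift [ 0.037  0.006 -0.101] turn [-0.004 -0.     0.   ]
388 [0.4517 0.062  0.1513] [0.5107 0.0983 0.197 ]
tin c [0.482  0.0648] tcp [0.4826 0.0618 0.2092]
```

View pics/c4.png

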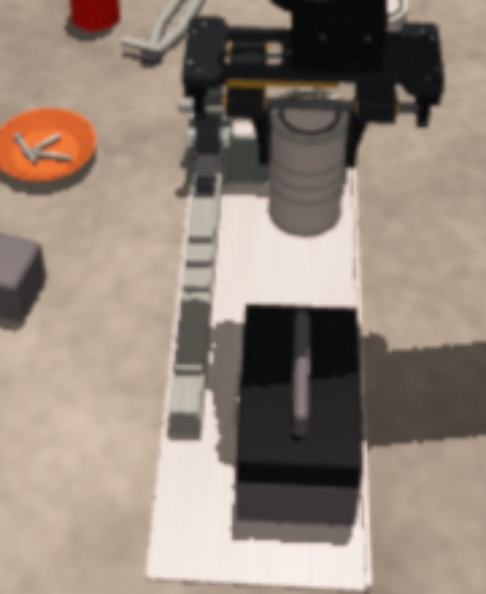

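The tin hangs upright over the lane at c4 (305,170), between the rail and the lip. Its axis is 3 mm ahead of the TCP, so I correct by +24 mm in y and lower it.

```bash
python3 -m pendant '0 0.002 -0.05 0 0 0;0.1 0.002 -0.094 0 0 0;0.22 0.002 -0.094 0 0 0;0.34 0.002 -0.094 0 0 0;0.44 0.002 -0.094 0 0 0;0.5 0.002 -0.094 0 0 0;0.54 0.002 -0.094 0 0 0;0.56 0.002 -0.094 0 0 0' && python3 -m pendant '0.01 0 0 0 0 0;0.02 0 0 0 0 0;0.02 0 0 0 0 0'; python3 -c "
from h import *
state(); delta([.483,.0854,.0643],tool(2.6))"
```

```text
time: 5.85
ee_pos: [0.4821, 0.0864, 0.0694]
eef_rot: [0.49, 0.509, -0.491, 0.509]
ft_force: [-0.7, -0.4, -3.0]
width: 0.0596
time: 6.15
ee_pos: [0.4822, 0.0866, 0.0651]
eef_rot: [0.49, 0.509, -0.49, 0.51]
ft_force: [-0.3, -0.2, -4.3]
width: 0.0595
{'time': np.float64(6.15), 'ee_pos': array([0.4822, 0.0866, 0.0651]), 'eef_rot': array([ 0.4905,  0.5093, -0.4902,  0.5097]), 'ft_force': array([-0.2896, -0.228 , -4.3491]), 'width': np.float64(0.0595), 'joint_positions': array([ 0.3568,  0.2663, -0.6922,  1.957 ,  0.2032,  0.9866, -0.3925])}
shift [0.003 0.003 0.005] turn [-0.005  0.    -0.   ]
```

Still about 1 mm up with the full weight hanging. I lower the last bit, release slowly, then rise.

```bash
python3 -m pendant '0.004 0 0 0 0 0;0.006 0 0 0 0 0;0.006 0 0 0 0 0' && python3 -m pendant '0 0 0 0 0 0;0 0 0 0 0 0;0 0 0 0 0 0;0 0 0 0 0 0;0 0 0 0 0 0' 0.85 && python3 -m pendant '-0.08 0 0 0 0 0;-0.2 0 0 0 0 0;-0.36 0 0 0 0 0;-0.52 0 0 0 0 0;-0.6 0 0 0 0 0;-0.6 0 0 0 0 0' && python3 -m pendant '0 0.1 0.1 0 0 0;0 0.25 0.25 0 0 0;0 0.4 0.4 0 0 0;0 0.4 0.55 0 0 0;0 0.4 0.7 0 0 0;0 0.4 0.85 0 0 0; 0 0.4 0.88 0 0 0'; python3 - <<'E'
from h import *
_,dt=snap('top','top2'); _,ds=snap('side','side3'); P=cloud('top',dt)[dt>0]; S=cloud('side',ds)[ds>0]
for n,C in(('top',P),('side',S)):
    q=C[(np.hypot(C[:,0]-.483,C[:,1]-.088)<.032)&(C[:,2]>.1)&(C[:,2]<.125)]
    (x,y),rad=cv2.minEnclosingCircle(q[:,:2].astype(np.float32)); print(n,'tin',round(x,4),round(y,4),round(rad,4),np.median(q[:,2]).round(4))
    q=C[(abs(C[:,0]-.478)<.02)&(C[:,1]>.1)&(C[:,1]<.3)&(C[:,2]>.08)&(C[:,2]<.1)]; print('box y',np.percentile(q[:,1],[.5,99.5]).round(4))
    q=C[(abs(C[:,0]-.483)<.03)&(C[:,1]>-.13)&(C[:,1]<-.07)&(C[:,2]>.062)&(C[:,2]<.08)]; print('plate y',np.percentile(q[:,1],[2,50,98]).round(4) if len(q) else None)
delta([.5875,-.124,.2],tool(-87.4))
E
```

```text
time: 6.45
ee_pos: [0.4824, 0.0867, 0.0642]
eef_rot: [0.49, 0.509, -0.49, 0.51]
ft_force: [-2.3, -1.0, 5.1]
width: 0.0595
time: 6.95
ee_pos: [0.4819, 0.0867, 0.0633]
eef_rot: [0.49, 0.51, -0.49, 0.51]
ft_force: [0.1, 1.2, -0.0]
width: 0.0796
time: 7.55
ee_pos: [0.4835, 0.0871, 0.2163]
eef_rot: [0.492, 0.508, -0.489, 0.511]
ft_force: [0.6, -0.9, 0.1]
width: 0.0805
time: 8.25
ee_pos: [0.5893, -0.1352, 0.2113]
eef_rot: [0.491, 0.508, -0.493, 0.508]
ft_force: [-0.9, -0.1, -0.2]
width: 0.0805
top tin 0.4835 0.0904 0.0309 0.113
box y [0.1224 0.2723]
plate y None
side tin 0.4827 0.0884 0.0317 0.114
box y [0.1089 0.2726]
plate y [-0.1037 -0.0982 -0.0944]
shift [ 0.047 -0.008 -0.028] turn [1.041e+00 1.000e-03 1.000e-03]
```

The tin stands upright at (0.483, 0.089), 33 mm from the toolbox side at 0.122. Now I turn the jaws along the rail, above the keeper.

```bash
python3 -m pendant '0 0 0 0.1 0 0;0 0 0 0.2 0 0;0 0 0 0.3 0 0;0 0 0 0.4 0 0;0 0 0 0.5 0 0;0 0 0 0.6 0 0;0 0 0 0.7 0 0;0 0 0 0.75 0 0' 1 && python3 -m pendant '0 0 0 0.1 0 0;0 0 0 0.2 0 0;0 0 0 0.29 0 0;0 0 0 0.291 0 0;0 0 0 0.291 0 0'; python3 -c "
from h import *
state(); delta([.5875,-.124,.086],tool(-87.4))"
```

```text
time: 9.15
ee_pos: [0.5903, -0.1269, 0.2128]
eef_rot: [-0.687, -0.169, 0.687, -0.168]
ft_force: [0.4, -0.5, 1.2]
width: 0.0868
time: 9.65
ee_pos: [0.5903, -0.1278, 0.213]
eef_rot: [-0.707, -0.019, 0.707, -0.019]
ft_force: [0.0, 0.3, 0.2]
width: 0.0873
{'time': np.float64(9.65), 'ee_pos': array([ 0.5903, -0.1278,  0.213 ]), 'eef_rot': array([-0.7067, -0.0191,  0.707 , -0.0189]), 'ft_force': array([0.016 , 0.3289, 0.1855]), 'width': np.float64(0.0873), 'joint_positions': array([ 0.4235,  0.3143, -0.3552,  1.5184,  0.1106,  1.3291, -1.4593])}
shift [ 0.508 -0.016  0.01 ] turn [0.006 0.    0.   ]
```

```bash
python3 -m pendant '0.1 -0.016 0.01 0.006 0 0;0.25 -0.016 0.01 0.006 0 0;0.38 -0.016 0.01 0.006 0 0;0.46 -0.016 0.01 0.006 0 0;0.5 -0.016 0.01 0.006 0 0;0.508 -0.016 0.01 0.006 0 0;0.508 -0.016 0.01 0.006 0 0' && python3 -m pendant '0 0 0 0 0 0;0 0 0 0 0 0;0 0 0 0 0 0;0 0 0 0 0 0;0 0 0 0 0 0;0 0 0 0 0 0;0 0 0 0 0 0' -1 30; python3 - <<'E'
from h import *
state(); p,d=snap('side','side4'); cv2.imwrite('pics/c5.png',cv2.resize(p[150:250,210:340],None,fx=4,fy=4))
E
```

```text
time: 10.35
ee_pos: [0.5881, -0.1253, 0.087]
eef_rot: [0.707, 0.014, -0.707, 0.014]
ft_force: [-0.3, -0.8, -0.1]
width: 0.0868
time: 11.05
ee_pos: [0.5878, -0.1283, 0.0864]
eef_rot: [0.707, 0.012, -0.707, 0.014]
ft_force: [2.0, -9.4, -1.0]
width: 0.0394
{'time': np.float64(11.05), 'ee_pos': array([ 0.5878, -0.1283,  0.0864]), 'eef_rot': array([ 0.7073,  0.0119, -0.7067,  0.0141]), 'ft_force': array([ 2.0015, -9.4328, -0.9809]), 'width': np.float64(0.0394), 'joint_positions': array([ 0.4128,  0.4126, -0.3417,  1.6678,  0.1558,  1.0865, -1.509 ])}
```

View pics/c5.png

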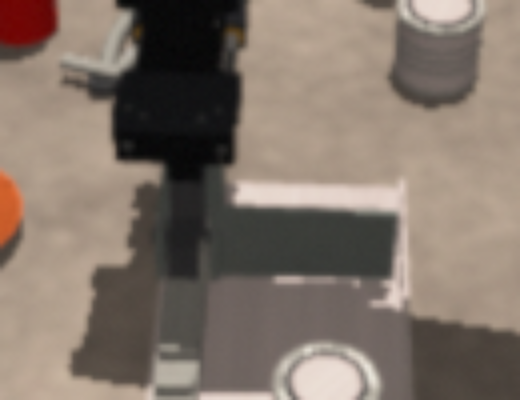

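The gripper sits on the keeper's bars, squeezed to 39 mm, with the tin and the plate's lane clear ahead. While it stays squeezed, I get the notch positions from the depth profile of the rail in the stored images.

```bash
python3 - <<'E'
from h import *
from scipy.optimize import minimize
ex=np.array([.999,.0447]); ey=np.array([-.0447,.999])
o=np.array([.58175,0])
for n,f in(("top","top0"),("side","side0"),("side","side4"),("top","top2")):
    d=np.load(f+".npy"); C=cloud(n,d)[d>0]; s=(C[:,:2]-o)@ey; x=(C[:,:2]-o)@ex
    m=(abs(x)<.011)&(s>-.03)&(s<.215)&(C[:,2]>.02)&(C[:,2]<.05); s=s[m]; z=C[m,2]
    best=[]
    for c in np.arange(-.005,.045,.0005):
        b=np.zeros(len(s),bool)
        for k in range(6): b|=abs(s-c-.03*k)<.007
        t=(~b)&(s>c-.02)&(s<c+.17); best.append((z[t].mean()-z[b].mean(),c))
    best.sort(reverse=True); print(f,len(s),[(round(a*1000,1),round(c,4)) for a,c in best[:4]], s.max().round(4))
E
```

```text
top0 756 [(np.float64(8.1), np.float64(0.0175)), (np.float64(8.0), np.float64(0.018)), (np.float64(8.0), np.float64(0.017)), (np.float64(7.7), np.float64(0.0165))] 0.2024
side0 696 [(np.float64(6.2), np.float64(0.0145)), (np.float64(6.0), np.float64(0.015)), (np.float64(6.0), np.float64(0.012)), (np.float64(6.0), np.float64(0.0155))] 0.2024
side4 697 [(np.float64(6.2), np.float64(0.016)), (np.float64(6.2), np.float64(0.0155)), (np.float64(6.0), np.float64(0.015)), (np.float64(6.0), np.float64(0.0165))] 0.2028
top2 755 [(np.float64(8.3), np.float64(0.0175)), (np.float64(7.9), np.float64(0.018)), (np.float64(7.9), np.float64(0.017)), (np.float64(7.6), np.float64(0.0185))] 0.2024
```

Notch 0 is at rail coordinate s≈0.017 and notch 2 at 0.077. With the keeper in notch 2 the gap to the tin is about 20 mm, and notch 3 would push it. I slide the squeezed keeper most of the way.

```bash
python3 -m pendant '0 -0.04 0 0 0 0;0 -0.1 0 0 0 0;0 -0.16 0 0 0 0;0 -0.22 0 0 0 0;0 -0.28 0 0 0 0;0 -0.34 0 0 0 0;0 -0.4 0 0 0 0;0 -0.44 0 0 0 0'; python3 -c "
from h import *
s=state(); w=s['width']; delta([.58166,-.017+w/2,.086],tool(-87.4))"
```

```text
time: 11.9
ee_pos: [0.5826, -0.0174, 0.0864]
eef_rot: [-0.706, -0.012, 0.708, -0.014]
ft_force: [-4.3, -8.5, 4.5]
width: 0.0374
{'time': np.float64(11.9), 'ee_pos': array([ 0.5826, -0.0174,  0.0864]), 'eef_rot': array([-0.7064, -0.012 ,  0.7075, -0.0141]), 'ft_force': array([-4.2818, -8.4666,  4.4534]), 'width': np.float64(0.0374), 'joint_positions': array([ 0.2727,  0.3838, -0.3916,  1.7136,  0.1662,  1.0783, -1.7062])}
shift [ 0.001 -0.077  0.001] turn [-0.006  0.001 -0.002]
```

```bash
python3 -m pendant '0 -0.03 0 0 0 0;0 -0.06 0 0 0 0;0 -0.077 0 0 0 0;0 -0.077 0 0 0 0;0 -0.077 0 0 0 0'; python3 - <<'E'
from h import *
s=state(); w=s['width']; delta([.58166,-.017+w/2,.086],tool(-87.4))
_,d=snap('side','side5'); _,dt=snap('top','top5')
for n,D in(('side',d),('top',dt)):
    C=cloud(n,D)[D>0]; S=(C[:,:2]-[.58175,0])@[-.0447,.999]; X=(C[:,:2]-[.58175,0])@[.999,.0447]
    m=(X>-.14)&(X<-.06)&(C[:,2]>.055)&(C[:,2]<.08)&(S>-.02)&(S<.06); print(n,'plate s',m.sum(),np.percentile(S[m],[5,50,95]).round(4) if m.any() else '')
E
```

```text
time: 12.4
ee_pos: [0.5817, 0.0022, 0.0863]
eef_rot: [-0.706, -0.013, 0.708, -0.014]
ft_force: [-5.7, -4.2, 4.8]
width: 0.037
{'time': np.float64(12.4), 'ee_pos': array([0.5817, 0.0022, 0.0863]), 'eef_rot': array([-0.7062, -0.0126,  0.7077, -0.0139]), 'ft_force': array([-5.7495, -4.159 ,  4.7786]), 'width': np.float64(0.037), 'joint_positions': array([ 0.2472,  0.3832, -0.4004,  1.7158,  0.1679,  1.0785, -1.7405])}
shift [0.001 0.003 0.   ] turn [-0.005  0.001 -0.001]
side plate s 60 [0.0384 0.0427 0.0449]
top plate s 0
```

The plate face measures s≈0.0445, as planned. I let go and rise, then measure the bar spacing: 56 mm means latched, about 44 mm means it is resting on a tooth.

```bash
python3 -m pendant '0 0.003 0 0 0 0;0 0.003 0 0 0 0;0 0.003 0 0 0 0;0 0.003 0 0 0 0;0 0.003 0 0 0 0;0 0.003 0 0 0 0' 1 && python3 -m pendant '-0.1 0 0 0 0 0;-0.25 0 0 0 0 0;-0.42 0 0 0 0 0;-0.6 0 0 0 0 0;-0.68 0.1 0 0 0 0;-0.68 0.3 0 0 0 0;-0.68 0.5 0 0 0 0;-0.68 0.7 0 0 0 0' && python3 -m pendant '0 0.2 0 0 0 0;0 0.3 0 0 0 0;0 0.3 0 0 0 0'; python3 - <<'E'
from h import *
state()
pt,dt=snap('top','top6'); ps,ds=snap('side','side6')
for n,D in(('top',dt),('side',ds)):
    C=cloud(n,D)[D>0]; S=(C[:,:2]-[.58175,0])@[-.0447,.999]; X=(C[:,:2]-[.58175,0])@[.999,.0447]
    m=(abs(X)<.035)&(C[:,2]>.099)&(C[:,2]<.125)&(S>-.05)&(S<.07); print(n,'bars',m.sum(),np.percentile(S[m],[1,99]).round(4))
    print(np.histogram(S[m],np.arange(-.03,.06,.004)))
    m=(X>-.14)&(X<-.06)&(C[:,2]>.055)&(C[:,2]<.08)&(S>-.02)&(S<.06); print('plate',m.sum(),np.percentile(S[m],[5,50,95]).round(4) if m.any() else '')
    m=(np.hypot(C[:,0]-.483,C[:,1]-.089)<.033)&(C[:,2]>.1)&(C[:,2]<.125);(x,y),q=cv2.minEnclosingCircle(C[m,:2].astype(np.float32)); print('tin',round(x,4),round(y,4),round(q,4))
a=cv2.resize(pt[150:270,90:300],None,fx=2,fy=2); b=cv2.resize(ps[160:350,200:340],None,fx=2.5,fy=2.5)
h=max(a.shape[0],b.shape[0]); f=lambda i:cv2.copyMakeBorder(i,0,h-i.shape[0],0,0,cv2.BORDER_CONSTANT)
cv2.imwrite('pics/c6.png',np.hstack([f(a),f(b)]))
E
```

```text
time: 13.1
ee_pos: [0.5827, 0.0024, 0.0862]
eef_rot: [0.707, 0.013, -0.707, 0.014]
ft_force: [-1.3, -0.4, 0.1]
width: 0.0777
time: 13.9
ee_pos: [0.5892, -0.1747, 0.2567]
eef_rot: [0.707, 0.013, -0.707, 0.014]
ft_force: [1.8, -0.6, -0.3]
width: 0.0871
time: 14.2
ee_pos: [0.5908, -0.2533, 0.2555]
eef_rot: [-0.707, -0.01, 0.708, -0.012]
ft_force: [0.6, 1.5, -0.2]
width: 0.0871
{'time': np.float64(14.2), 'ee_pos': array([ 0.5908, -0.2533,  0.2555]), 'eef_rot': array([-0.7065, -0.0099,  0.7075, -0.0118]), 'ft_force': array([ 0.6342,  1.4586, -0.1613]), 'width': np.float64(0.0871), 'joint_positions': array([ 0.5315,  0.3722, -0.2689,  1.3475,  0.1006,  1.4354, -1.2735])}
top bars 258 [-0.0145  0.0402]
(array([ 0,  0,  0, 21, 30, 39, 23,  9,  0,  0,  0,  0,  0,  0, 45, 31, 38,
       22,  0,  0,  0,  0]), array([-0.03 , -0.026, -0.022, -0.018, -0.014, -0.01 , -0.006, -0.002,
        0.002,  0.006,  0.01 ,  0.014,  0.018,  0.022,  0.026,  0.03 ,
        0.034,  0.038,  0.042,  0.046,  0.05 ,  0.054,  0.058]))
plate 99 [0.0389 0.041  0.0437]
tin 0.4834 0.0906 0.0309
side bars 258 [-0.0151  0.0398]
(array([ 0,  0,  0,  5, 19, 42, 57,  1,  0,  0,  0,  0,  0,  0, 11, 31, 65,
       27,  0,  0,  0,  0]), array([-0.03 , -0.026, -0.022, -0.018, -0.014, -0.01 , -0.006, -0.002,
        0.002,  0.006,  0.01 ,  0.014,  0.018,  0.022,  0.026,  0.03 ,
        0.034,  0.038,  0.042,  0.046,  0.05 ,  0.054,  0.058]))
plate 60 [0.039  0.0421 0.0454]
tin 0.4815 0.0889 0.0325
```

View pics/c6.png

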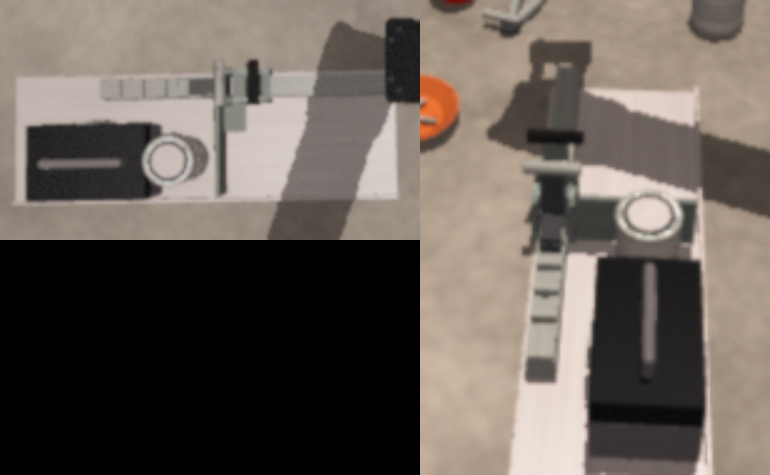

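The picture shows the tin against the toolbox at c6 (167,160) and the keeper plate just behind it at (221,160). The bars span 55 mm, as they did at rest before, so the keeper is latched. The gripper is clear.

```bash
python3 -c "
from bench import close_job
print(close_job())"
```

```text
the job is handed in; nothing more can be done
None
```

The tall tin stands upright in the lane against the toolbox, the keeper is latched behind it, and the job is handed in. It took about 14 s of robot time; no verdict was given.

- **Tin:** it stands at about (0.483, 0.089) m, with its axis about 33 mm from the toolbox side (a gap of about 3 mm). The top and side views differed by about 2 mm on where it stands.
- **Keeper:** I squeezed the lever to its stop and slid the keeper to the notch at 0.155. Its face is about 20 mm from the tin, and the next notch, 30 mm on, would have pushed it.
- **Latch check:** after letting go, the two bars span about 55 mm, the same as at rest before the job. A tooth resting on top of the rail would have shown about 44 mm.
- **Other things:** the toolbox's near edge measured the same 0.122 m after I placed the tin. I did not measure the toolbox or the bystanders again at the end; nothing looked moved in the pictures. The gripper was clear of everything at hand-in.

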